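# Close up the pastel chest

### The job

Close up the little wooden pastel chest, working with the fingertips only: push both of its open drawers fully home and swing its standing lid down until it lies fully shut, without letting it slam. Push on their outsides only: do not pinch or hook the drawers or the lid from inside, lift nothing, and leave the other things on the table where they are.

Things in the scene. Friction and masses are not known exactly. Their poses are not given: they have to be found in the camera images.
- chest: low wooden chest fixed to the table, 180 mm in x (deep), 200 mm in y (wide), body 85 mm high (94 mm with the lid shut). Origin: centre of its underside. Its x axis points from the drawer fronts to the plain back, its y axis to the hinge side, z up. Two drawers side by side, low in the side that faces its -x; above them a shallow open tray of pastel sticks, covered by the lid.
- drawer_left (a joint): how far the drawer on the chest's +y half is pulled out towards the chest's -x, m: 0 fully home (firm stop), 0.11 fully out. Starts out; about 1.5 N of friction, no spring, stays where it is left.
- drawer_right (a joint): the same for the drawer on the chest's -y half.
- drawer_left_front (a point): centre of the outer face of the left drawer's front, a plain upright board 88 mm wide and 48 mm high (8 to 56 mm above the table), no handle, 15 mm thick with the light panel on its inner side (drawer_left_inside: not to be touched). Moves with the drawer; home it lies at x -102, y 46.5, z 32 mm in the chest's frame. Axes as the chest's.
- drawer_right_front (a point): the same for the right drawer (inner panel drawer_right_inside); home at x -102, y -46.5, z 32 mm in the chest's frame.
- lid (a joint): opening angle of the lid, rad: 0 shut and level (firm stop), 1.57 upright, 1.95 fully open. Starts standing a little past upright, leaning out over the +y side. The hinge is stiff (about 0.45 N m of friction; lid 0.3 kg): the lid stays at any angle and has to be pushed all the way down.
- lid_hinge (a point): middle of the hinge line, which runs along the chest's x axis; fixed to the chest at x 0, y 100, z 85 mm in its frame. The lid is a flat board, 180 mm along the hinge, 200 mm from hinge to free edge, 9 mm thick; its inner face passes through the hinge line. A light panel (lid_inside, 156 x 160 mm, ending 20 mm short of the free edge) stands 2 mm off the inner face; it is not to be touched.
- lid_edge (a point): middle of the lid's free edge, on its outer face (the top face when shut). Shut, this point is at x 0, y -100, z 94 mm in the chest's frame; it rises and swings over towards +y as the lid opens. The axes turn with the lid: z is the normal of the outer face, y points from the free edge to the hinge.
- brush_pot: white pot of brushes, 72 mm across, 190 mm high over the brushes, loose. Origin: centre of its underside.
- ink_bottle: small glass ink bottle, 52 mm across, 62 mm high, loose. Origin: centre of its underside.
- sanding_block: cork sanding block, 68 x 42 x 28 mm, loose. Origin: centre of its underside.
- palette_knife: palette knife lying flat, 200 mm long along its x, blade up to 70 mm wide, loose. Origin: on its underside.
- frame_weight: grey metal weight, 60 x 50 x 50 mm, loose. Origin: centre of its underside.
- varnish_jar: amber glass jar with a metal cap, 66 mm across, 90 mm high, loose. Origin: centre of its underside.
- tape_roll: roll of paper tape lying flat, 90 mm across, 24 mm high, loose. Origin: centre of its underside.

How it is judged:
By the outcome, as a careful person would: the job done as asked, in the order asked, and still so for the second after the job is handed in, with the robot touching nothing.
It also fails if it takes over 64 s, if anything falls off the work surface, if the arm or the gripper's body presses on something with over 40 N, if the wrist force passes 120 N, or if a joint passes its speed limit or range.

### The arm

A 7-joint arm with a two-finger parallel gripper is mounted at the origin on the work surface. World frame = base frame: x ahead of the robot, y to its left, z up, the work surface at z = 0. Lengths are in mm, angles in rad, forces in N, time in s.
With the tool pointing down it reaches from about 400 to 875 mm from the base axis. Payload 4.4 kg.
Tool frame: the origin (TCP) lies midway between the tips of the shut fingers; the grasp point (between the pads) lies 19 mm behind it (ctrl.grip_point_offset is the distance from the TCP to the grasp point, in mm); z points along the fingers, y is the direction in which the jaws open and shut (so a half turn about z gives the same grasp; the last joint's range is limited). The gripper opens to 85 mm and grips with 20 to 120 N. Pads are 22 mm wide; open, the fingers measure 114 mm over their backs; the gripper's body (76 mm by 85 mm) begins 54 mm behind the grasp point. The pads swing forward as they close: fully open they stand 13 mm farther back than shut.
Start: joints at [1.208, 0.628, 0.038, 1.517, -0.027, 0.996, -0.02], TCP at [190.128, -621.586, 231.313] pointing down, gripper open.
Joint ranges: [-3.06, 3.06], [-0.37, 2.12], [-1.25, 1.32], [0.18, 2.47], [-1.1, 4.24], [0.23, 1.98], [-2.94, 2.94]. Speed limits (rad/s): [2.57, 2.57, 3.14, 3.14, 3.14, 3.14, 3.14].

### API

Orientations are given as [roll, pitch, yaw] about the fixed x, y, z axes, in that order (R = Rz(yaw) Ry(pitch) Rx(roll)).
In Python, from cell import ctrl, imaging, models gives the robot as it stands. The module is installed in compiled form; this text tells all that it offers.
- The arm moves only by the tool drive_tool, never from a script. Its argument "deltas" is text: rows parted by semicolons, each of 5 numbers parted by spaces: the shift along the tool's x, y, z in m, then the turn about the tool's z in degrees, then the finger opening in m, from 0 to 0.0854. A call has 1 to 12 rows; each row is the pose to reach, as a shift and turn from the pose commanded when the call began, along the tool's axes at that moment; what a row does not reach only later rows make up. A row lasts 1/8 s, in which the tool goes at most 62.5 mm and 10.7 degrees, less where a joint would pass 70% of its speed; a pose out of reach is approached as far as the arm can. A call with a gripper value outside its range is refused whole. The fingers move at their own pace and stop on an object; the grip force is fixed at half the most. Time passes only in rows, so rows that repeat a pose let the fingers close. It gives the time, the measured TCP pose, the force and the opening at its end, in the units of the state.
- ctrl.read_state(): the state, without advancing time (a new reading comes with each control period).
- imaging.get_image(name): name is "scene" or "top"; returns a dict with "color" (420x560x3 uint8, red, green, blue), "range_z" (420x560 float32, mm along the optical axis (not along the pixel's ray), 0 where there is no reading), "vfov" (degrees; the focal length in pixels is half the picture's height over the tangent of half this angle, whatever the lens; pixels are square), "cx", "cy" (the principal point, pixels), "k1" (the pictures are not rectified: a ray, as slopes to the right and down, at radius r is drawn at 1 + k1 r^2 times it, then the intrinsics apply), "extrinsics" (4x4, takes a point from camera to world coordinates). Camera axes: x right, y down, z forward; pixel columns grow to the right and rows downward; lengths in mm; the calibration is good to about 2 mm. A picture is of the moment at which its call begins.
- ctrl.finish_job(): hands the job in, once; it reports no verdict.
Trained networks look in a picture, given as the dict that the camera call returned (one of the last four; its "shot" number tells which), for a name from the list of things; names that differ only in an ending like _2 or _b are one class to them, and where a whole thing is asked for, a point or a joint stands for the part that bears it (a point fixed in the world has none). Each returns a list of dicts, best first, with "score" (0 to 1); they miss things now and then, are a little off and sometimes report something else, mostly with a low value. They report only what shows in the picture. A call takes as long as a camera call.
- models.spot_in(picture, thing): "point" ([column, row] in pixels, amid what is visible of it).
- models.landmark_of(picture, thing): "point" ([column, row] in pixels: a listed point, or the origin of a listed thing).
The state is a dict: "clock": time; "qpos": joint angles; "qd": joint speeds; "tau": joint torques, N m; "eef_pos": TCP position; "tool_rot": TCP orientation; "force": force on the tool from outside, world axes, zero at the start; "torque": the same for the moment, N m; "width": finger opening in mm.
Only numpy, scipy, OpenCV 4.12 (cv2) and the standard library are available. Lean on these libraries where they do the work, as an engineer would, in place of code of your own. Each camera call takes 0.05 s, during which the arm holds its last target.

## Working session

There is one attempt and no reset: what is moved stays moved. The work goes in short steps, Python scripts to look and compute and a tool call to move; the robot and the scene stay as the last step left them, time stands still between calls to the robot, and variables do not carry over. Pictures are saved under pics/ and viewed, and the job is handed in when it is done.

Besides the shell and the picture viewer there is one more tool, called after "Request:" in YAML: its name, and indented under it one key for each argument. drive_tool: Moves the arm, as the interface text tells. Its arguments: {"type":"object","properties":{"deltas":{"type":"string"}},"required":["deltas"]}

```bash
mkdir -p pics; cat > h.py <<'E'
import numpy as np, cv2
from cell import ctrl, imaging, models
def K(im):
    h=im["color"].shape[0]; f=h/2/np.tan(np.radians(im["vfov"])/2); return f
def ray(im,p):
    f=K(im); x=(p[0]-im["cx"])/f; y=(p[1]-im["cy"])/f
    r=np.hypot(x,y); rr=r
    for _ in range(20): rr=r/(1+im["k1"]*rr**2)
    s=rr/r if r>0 else 1
    return np.array([x*s,y*s,1.])
def w(im,p,z=None):
    d=ray(im,p); E=np.array(im["extrinsics"])
    if z is None:
        zz=im["range_z"][int(round(p[1])),int(round(p[0]))]; return (E@np.append(d*zz,1))[:3]
    o=E[:3,3]; v=E[:3,:3]@d; return o+v*(z-o[2])/v[2]
def cloud(im):
    H,W=im["range_z"].shape; f=K(im)
    u,v=np.meshgrid(np.arange(W),np.arange(H)); x=(u-im["cx"])/f; y=(v-im["cy"])/f
    r=np.hypot(x,y); rr=r.copy()
    for _ in range(20): rr=r/(1+im["k1"]*rr**2)
    s=np.where(r>0,rr/np.maximum(r,1e-9),1)
    Z=im["range_z"]; P=np.stack([x*s*Z,y*s*Z,Z],-1)
    E=np.array(im["extrinsics"]); Q=P@E[:3,:3].T+E[:3,3]; Q[Z==0]=np.nan; return Q
def proj(im,P):
    E=np.linalg.inv(np.array(im["extrinsics"])); c=E@np.append(P,1); x,y=c[0]/c[2],c[1]/c[2]
    k=1+im["k1"]*(x*x+y*y); f=K(im); return np.array([f*x*k+im["cx"],f*y*k+im["cy"]])
def save(im,n): cv2.imwrite("pics/"+n,im["color"][:,:,::-1])
E
python3 - <<'E'
from h import *
s=ctrl.read_state(); print(s["clock"],s["eef_pos"],s["tool_rot"],s["width"],s["force"],ctrl.grip_point_offset)
for n in ("scene","top"):
    im=imaging.get_image(n); save(im,n+"0.png"); print(n,im["vfov"],im["k1"],np.round(im["extrinsics"],3).tolist())
    for t in "chest drawer_left_front drawer_right_front lid_hinge lid_edge brush_pot ink_bottle sanding_block palette_knife frame_weight varnish_jar tape_roll".split():
        r=models.landmark_of(im,t)
        for q in r[:2]: print(t,q["score"],np.round(q["point"],1),np.round(w(im,q["point"]),0))
    np.save(n+"0.npy",cloud(im))
E
```

```text
0.0 [ 189.90926202 -620.96764523  230.37791562] [-3.13965013e+00  6.72149153e-05  2.96791846e-01] 85.00594017777696 [-0.082676   -0.58187002  0.20418649] 18.700000000000003
scene 57.05888282249255 -0.08793247197398667 [[-0.251, 0.809, -0.532, 1118.747], [0.968, 0.209, -0.139, 195.62], [-0.001, -0.55, -0.835, 917.82], [0.0, 0.0, 0.0, 1.0]]
chest 0.72 [229.2 225.3] [653. -46.  65.]
drawer_left_front 0.49 [258.8 189.8] [662.  43. 262.]
drawer_right_front 0.51 [231.2 176. ] [490. -95.  55.]
lid_hinge 0.85 [259.4 222.2] [659.  39. 125.]
lid_edge 0.79 [261.2 175.9] [642.  43. 285.]
lid_edge 0.74 [144.1 216.7] [ 668. -290.   33.]
brush_pot 0.27 [342.8 266. ] [666. 260.  11.]
ink_bottle 0.79 [194.3 169.3] [ 475. -217.   30.]
ink_bottle 0.33 [221.8 283.8] [811. -12.  67.]
sanding_block 0.69 [308.9 213.2] [541. 143.  28.]
palette_knife 0.73 [341.1 263.4] [662. 254.  15.]
frame_weight 0.82 [270.9 287.6] [786. 100.  54.]
varnish_jar 0.95 [220.3 286.5] [816. -15.  62.]
tape_roll 0.31 [220.5 280.4] [812. -12.  90.]
top 52.969589164138135 -0.027297494743170173 [[0.118, -0.97, 0.215, 418.773], [-0.993, -0.116, 0.025, 53.392], [0.001, -0.216, -0.976, 1002.429], [0.0, 0.0, 0.0, 1.0]]
chest 0.73 [253.3 253.9] [518. 132.  29.]
chest 0.7 [341.6 222.2] [610. -60.  60.]
drawer_left_front 0.61 [310.5 263.5] [509.   0.  54.]
drawer_right_front 0.92 [347.9 279.7] [483. -86.  55.]
lid_hinge 0.85 [303.3 202.7] [622.  34. 154.]
lid_hinge 0.26 [280.6 153.5] [761.  98.  50.]
lid_edge 0.87 [301.8 170.8] [649.  46. 282.]
brush_pot 0.57 [439.1 225.5] [ 625. -277.   75.]
ink_bottle 0.73 [404.7 304.4] [ 444. -214.   60.]
sanding_block 0.79 [253.5 256.7] [511. 131.  27.]
palette_knife 0.79 [214.3 193.5] [657. 250.  -4.]
frame_weight 0.59 [278.  153.5] [760. 104.  48.]
frame_weight 0.4 [250.5 257.1] [510. 138.  26.]
tape_roll 0.92 [394.3 174.3] [ 758. -187.   -0.]
```

```bash
ls pics
```

```text
scene0.png
top0.png
```

View pics/scene0.png

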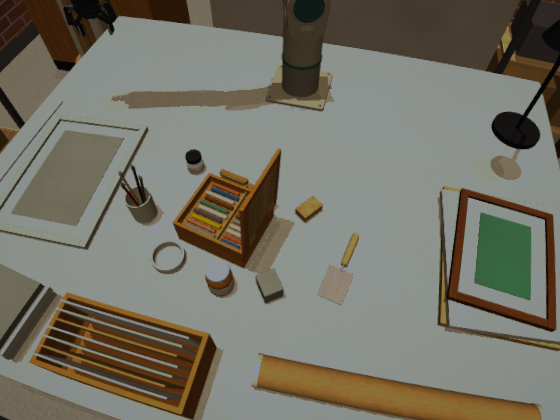

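View pics/top0.png

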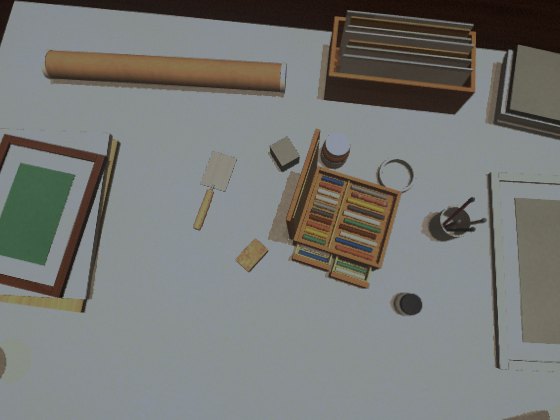

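```bash
python3 - <<'E'
import numpy as np, cv2
from h import *
a=cv2.imread("pics/top0.png")[120:320,230:450]; cv2.imwrite("pics/topz.png",cv2.resize(a,None,fx=3,fy=3,interpolation=2))
a=cv2.imread("pics/scene0.png")[140:300,160:360]; cv2.imwrite("pics/scenez.png",cv2.resize(a,None,fx=3.7,fy=3.7,interpolation=2))
Q=np.concatenate([np.load(n+"0.npy").reshape(-1,3) for n in("top","scene")])
for n in("top","scene"):
    P=np.load(n+"0.npy").reshape(-1,3)
    m=(P[:,0]>440)&(P[:,0]<780)&(P[:,1]>-200)&(P[:,1]<120)
    P=P[m]
    h,e=np.histogram(P[:,2],bins=np.arange(-10,320,5)); print(n,[(int(b),int(c)) for b,c in zip(e,h)])
    L=P[P[:,2]>110]
    L=L[(L[:,0]>500)&(L[:,0]<730)]
    c=L.mean(0); u,s,v=np.linalg.svd(L-c); print("lid",c,v[2],s/np.sqrt(len(L)),L.min(0),L.max(0))
E
```

```text
top [(-10, 91), (-5, 4948), (0, 2655), (5, 106), (10, 217), (15, 323), (20, 486), (25, 143), (30, 70), (35, 111), (40, 103), (45, 324), (50, 415), (55, 846), (60, 2117), (65, 1095), (70, 2086), (75, 239), (80, 893), (85, 476), (90, 54), (95, 2), (100, 6), (105, 16), (110, 11), (115, 16), (120, 13), (125, 20), (130, 15), (135, 13), (140, 15), (145, 16), (150, 19), (155, 16), (160, 18), (165, 17), (170, 19), (175, 15), (180, 26), (185, 12), (190, 19), (195, 20), (200, 17), (205, 21), (210, 19), (215, 18), (220, 24), (225, 23), (230, 23), (235, 24), (240, 16), (245, 29), (250, 23), (255, 25), (260, 103), (265, 38), (270, 30), (275, 28), (280, 448), (285, 43), (290, 0), (295, 0), (300, 0), (305, 0), (310, 0)]
lid [633.47250779  39.41786035 239.69770551] [ 0.2027445   0.97511442 -0.08970251] [54.62532164 50.07086961  2.76428922] [554.01239472  13.14515413 110.46501942] [729.45780264  63.84965885 286.84777042]
scene [(-10, 0), (-5, 1510), (0, 3080), (5, 146), (10, 108), (15, 112), (20, 162), (25, 168), (30, 93), (35, 116), (40, 117), (45, 235), (50, 326), (55, 209), (60, 875), (65, 522), (70, 1297), (75, 355), (80, 297), (85, 439), (90, 105), (95, 34), (100, 36), (105, 29), (110, 33), (115, 33), (120, 36), (125, 40), (130, 29), (135, 37), (140, 39), (145, 36), (150, 40), (155, 38), (160, 40), (165, 42), (170, 39), (175, 48), (180, 38), (185, 43), (190, 46), (195, 46), (200, 44), (205, 39), (210, 51), (215, 46), (220, 45), (225, 49), (230, 49), (235, 51), (240, 49), (245, 56), (250, 51), (255, 54), (260, 63), (265, 60), (270, 50), (275, 56), (280, 178), (285, 160), (290, 0), (295, 0), (300, 0), (305, 0), (310, 0)]
lid [649.86703309  42.98221761 218.52961162] [ 0.19386206  0.98042485 -0.03441825] [54.45203958 49.81903849  1.70872864] [558.82282291  22.60517808 110.15519532] [729.83518375  63.94074453 287.99826566]
```

View pics/topz.png

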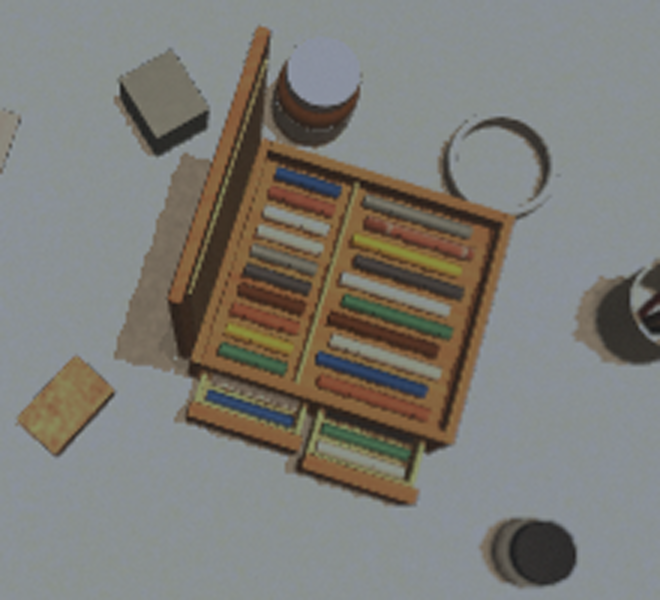

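View pics/scenez.png

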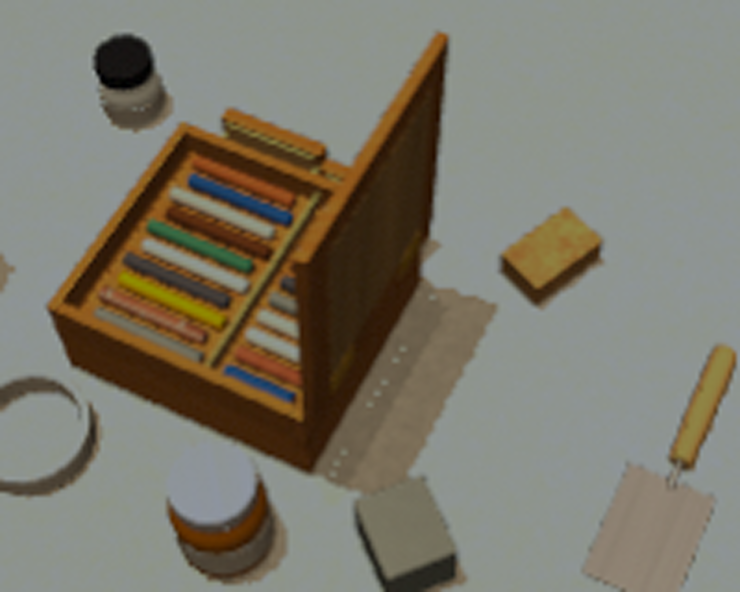

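```bash
cat > fit.py <<'E'
from h import *
im=imaging.get_image("top"); im2=imaging.get_image("scene")
g=lambda u,v:(230+u/3-.33,120+v/3-.33)
g2=lambda u,v:(160+u/3.7-.4,140+v/3.7-.4)
FR,BR,FL,BL=(w(im,g(*p),85) for p in[(453,444),(513,213),(192,365),(267,142)])
print("corners FR BR FL BL",FR,BR,FL,BL)
FR2,BR2=(w(im2,g2(*p),85) for p in[(183,126),(50,307)])
print("scene FR BR",FR2,BR2, "yaws",np.arctan2(*(BR-FR)[1::-1]),np.arctan2(*(BR2-FR2)[1::-1]))
print("left front top outer edge",w(im,g(188,410),56),w(im,g(300,448),56))
print("right front top outer edge",w(im,g(301,465),56),w(im,g(415,500),56))
print("lid edge top outer (z~285)",w(im,g(262,27),286),w(im,g(170,297),286))
print("lid edge scene",w(im2,g2(446,34),286),w(im2,g2(300,265),286))
# lid plane outer from scene, above
for n in("top","scene"):
    P=cloud(im if n=="top" else im2).reshape(-1,3)
    m=(P[:,2]>52)&(P[:,2]<60)&(P[:,0]<560)&(P[:,0]>440)&(P[:,1]>-150)&(P[:,1]<50)
    print(n,m.sum(),np.nanmin(P[m],0),np.nanmax(P[m],0))
E
python3 fit.py
```

```text
corners FR BR FL BL [ 514.86311786 -150.05398564   85.        ] [ 692.50857993 -183.1033614    85.        ] [549.71863844  43.64975277  85.        ] [725.99069141   6.27699249  85.        ]
scene FR BR [ 519.58009466 -146.26667904   85.        ] [ 691.88684313 -181.23074132   85.        ] yaws -0.1839383270849404 -0.2001993105695702
left front top outer edge [519.81693797  42.48629018  56.        ] [501.58322014 -43.43752709  56.        ]
right front top outer edge [489.19606989 -45.36873173  56.        ] [ 473.56949902 -131.44799453   56.        ]
lid edge top outer (z~285) [731.03504557  26.87126199 286.        ] [558.79545522  62.85193608 286.        ]
lid edge scene [559.7795599   63.40015089 286.        ] [737.21401511  28.37342351 286.        ]
top 519 [ 471.43128372 -149.61742593   52.04126481] [559.60497958  42.78212909  59.95156474]
scene 174 [ 472.9905016  -138.6987788    52.19207678] [555.6885675   45.33406983  59.98292745]
```

Request:
drive_tool:
  deltas: "0.02 -0.023 0 2 0; 0.06 -0.068 0 5 0; 0.1 -0.114 0 8 0; 0.141 -0.16 0 11 0; 0.182 -0.207 0 14 0; 0.223 -0.254 0 17 0; 0.264 -0.3 0 20 0; 0.305 -0.347 0 23 0; 0.346 -0.394 0 25 0; 0.387 -0.441 0 27 0; 0.428 -0.487 0 28.2 0; 0.454 -0.517 0 28.2 0"

```text
clock: 2.9
eef_pos: [474.3, 8.9, 231.6]
tool_rot: [-3.141, -0.001, -0.192]
force: [-0.6, -1.0, 0.3]
width: -0.2
```

Request:
drive_tool:
  deltas: "0 0 0.04 0 0; 0 0 0.09 0 0; 0 0 0.14 0 0; 0 0 0.18 0 0; 0 0 0.196 0 0; 0 0 0.196 0 0"

```text
clock: 3.65
eef_pos: [472.5, 5.5, 34.3]
tool_rot: [3.141, 0.002, -0.195]
force: [0.0, 0.0, 0.2]
width: -0.0
```

```bash
python3 - <<'E'
from h import *
s=ctrl.read_state(); print(s["clock"],s["eef_pos"],s["tool_rot"])
im=imaging.get_image("top"); a=im["color"][120:320,230:450,::-1]; cv2.imwrite("pics/t1.png",cv2.resize(a,None,fx=3,fy=3,interpolation=2))
E
```

```text
3.65 [472.46245857   5.52121756  34.34074394] [ 3.14101011e+00  2.19136935e-03 -1.95442982e-01]
```

View pics/t1.png

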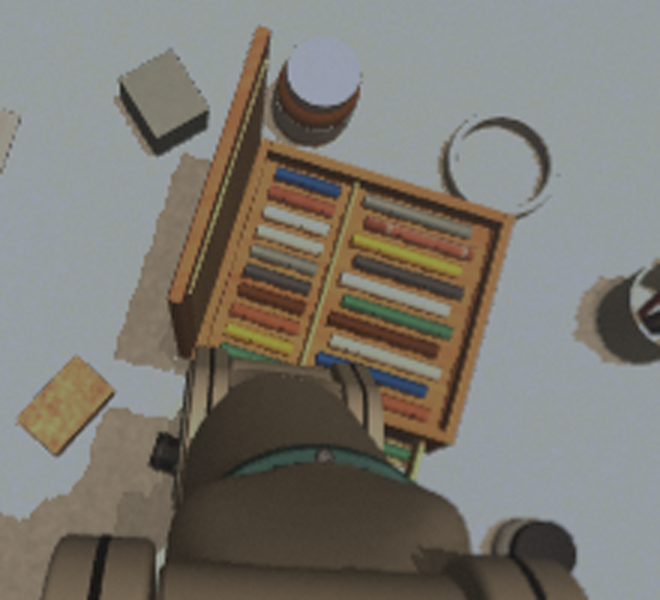

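Request:
drive_tool:
  deltas: "0 0.01 0 0 0; 0.008 0.018 0 0 0; 0.016 0.018 0 0 0; 0.022 0.018 0 0 0; 0.026 0.018 0 0 0; 0.03 0.018 0 0 0; 0.033 0.018 0 0 0; 0.036 0.018 0 0 0; 0.038 0.018 0 0 0; 0.04 0.018 0 0 0; 0.042 0.018 0 0 0; 0.042 0.018 0 0 0"

```text
clock: 5.2
eef_pos: [511.2, -20.3, 35.3]
tool_rot: [-3.142, -0.001, -0.195]
force: [-1.4, 0.7, -0.4]
width: 0.1
```

Request:
drive_tool:
  deltas: "0.001 0 0 0 0; 0.002 0 0 0 0; 0.003 0 0 0 0; 0.004 0 0 0 0; 0.005 0 0 0 0; 0.005 0 0 0 0"

```text
clock: 5.95
eef_pos: [516.0, -21.3, 35.4]
tool_rot: [-3.142, -0.001, -0.195]
force: [-0.8, 1.2, 0.3]
width: 0.3
```

```bash
python3 - <<'E'
from h import *
im=imaging.get_image("top"); a=im["color"][120:320,230:450,::-1]; cv2.imwrite("pics/t2.png",cv2.resize(a,None,fx=3,fy=3,interpolation=2))
E
```

```text
(no output)
```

View pics/t2.png

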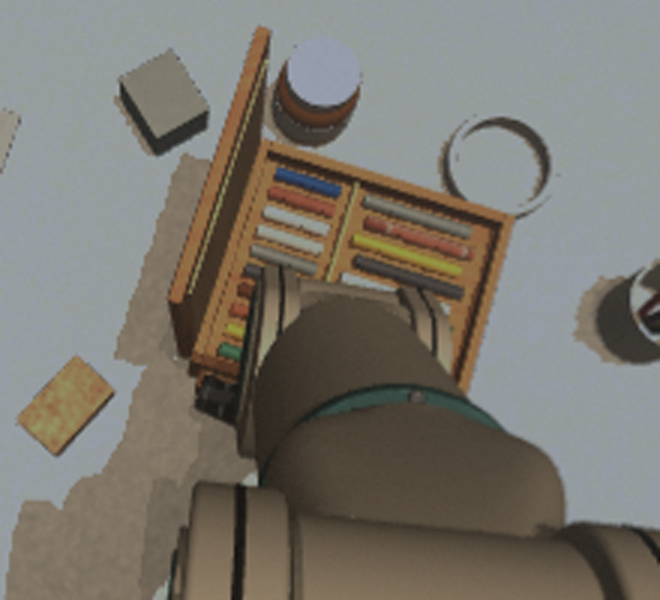

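Request:
drive_tool:
  deltas: "0.001 0 0 0 0; 0.002 0 0 0 0; 0.003 0 0 0 0; 0.003 0 0 0 0"

```text
clock: 6.5
eef_pos: [517.3, -21.6, 35.2]
tool_rot: [3.141, 0.003, -0.195]
force: [-4.2, 0.9, 4.8]
width: 0.1
```

Request:
drive_tool:
  deltas: "0.001 0 0 0 0; 0.002 0 0 0 0; 0.002 0 0 0 0"

```text
clock: 6.88
eef_pos: [517.3, -21.6, 35.1]
tool_rot: [3.141, 0.006, -0.195]
force: [-7.9, 2.3, 6.3]
width: -0.5
```

Request:
drive_tool:
  deltas: "-0.01 0 0 0 0; -0.035 0 0 0 0; -0.055 0 0 0 0; -0.058 0.02 0 0 0; -0.058 0.05 0 0 0; -0.058 0.07 0 0 0; -0.058 0.075 0 0 0; -0.05 0.075 0 0 0; -0.045 0.075 0 0 0; -0.042 0.075 0 0 0; -0.039 0.075 0 0 0; -0.036 0.075 0 0 0"

```text
clock: 8.38
eef_pos: [470.1, -88.2, 35.2]
tool_rot: [-3.141, 0.002, -0.195]
force: [-2.2, 0.6, 0.5]
width: -0.3
```

Request:
drive_tool:
  deltas: "0.003 0 0 0 0; 0.006 0 0 0 0; 0.009 0 0 0 0; 0.012 0 0 0 0; 0.015 0 0 0 0; 0.018 0 0 0 0; 0.021 0 0 0 0; 0.023 0 0 0 0; 0.025 0 0 0 0; 0.027 0 0 0 0; 0.028 0 0 0 0; 0.029 0 0 0 0"

```text
clock: 9.88
eef_pos: [499.2, -94.4, 35.3]
tool_rot: [3.142, 0.0, -0.195]
force: [-1.5, 0.5, -1.4]
width: 0.5
```

Request:
drive_tool:
  deltas: "0.001 0 0 0 0; 0.002 0 0 0 0; 0.003 0 0 0 0; 0.004 0 0 0 0; 0.005 0 0 0 0; 0.006 0 0 0 0; 0.007 0 0 0 0"

```text
clock: 10.75
eef_pos: [502.7, -95.2, 35.2]
tool_rot: [3.141, 0.006, -0.195]
force: [-8.2, 1.6, 7.0]
width: -0.3
```

Request:
drive_tool:
  deltas: "-0.01 0 0 0 0; -0.035 0 0 0 0; -0.055 0 -0.01 0 0; -0.06 0 -0.05 0 0; -0.06 0 -0.1 0 0; -0.06 -0.03 -0.15 0 0; -0.06 -0.07 -0.2 0 0; -0.06 -0.12 -0.22 0 0; -0.06 -0.17 -0.22 0 0; -0.06 -0.21 -0.22 0 0; -0.06 -0.227 -0.22 0 0; -0.06 -0.227 -0.22 0 0"

```text
clock: 12.25
eef_pos: [491.5, 138.9, 255.2]
tool_rot: [-3.141, -0.001, -0.194]
force: [-0.5, -0.3, 0.0]
width: 0.3
```

```bash
python3 - <<'E'
from h import *
s=ctrl.read_state(); print(s["clock"],s["eef_pos"],s["tool_rot"],s["force"])
im=imaging.get_image("top"); a=im["color"][120:320,230:450,::-1]; cv2.imwrite("pics/t3.png",cv2.resize(a,None,fx=3,fy=3,interpolation=2))
im=imaging.get_image("scene"); a=im["color"][100:300,160:360,::-1]; cv2.imwrite("pics/s3.png",cv2.resize(a,None,fx=3,fy=3,interpolation=2))
E
```

```text
12.25 [491.54996385 138.88926793 255.2331283 ] [-3.14149033e+00 -7.60658418e-04 -1.93996406e-01] [-0.4588369  -0.31926767  0.03524196]
```

View pics/t3.png

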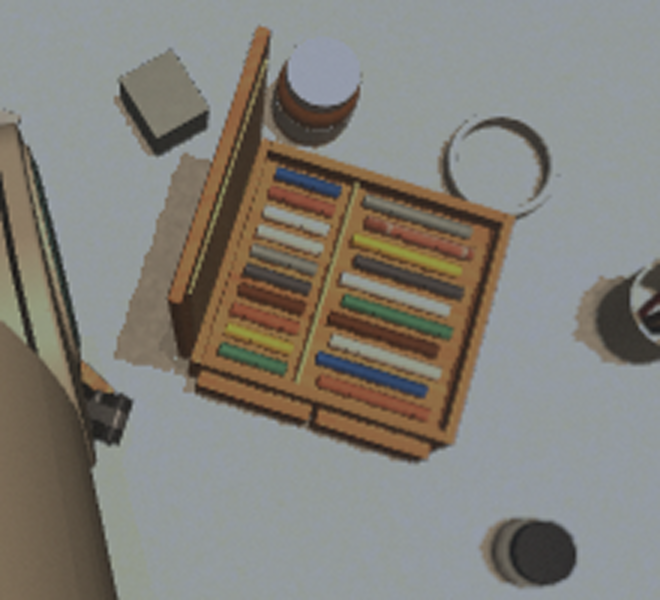

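View pics/s3.png

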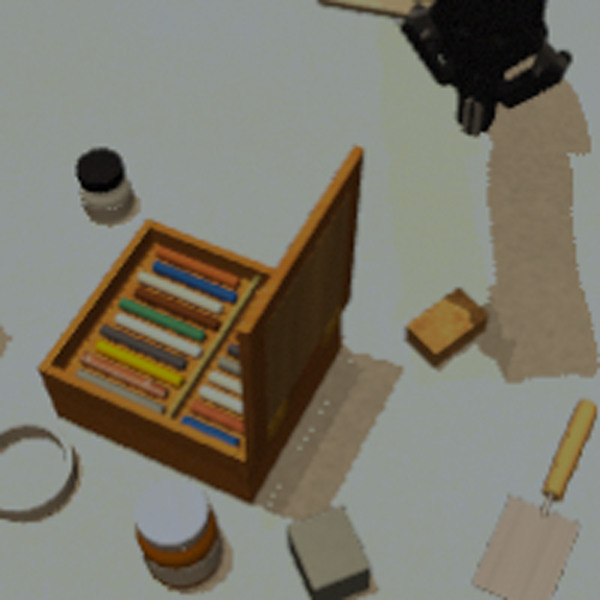

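Request:
drive_tool:
  deltas: "0.04 0 0 0 0; 0.09 0.005 0 0 0; 0.14 0.02 -0.007 0 0; 0.165 0.03 -0.007 0 0; 0.1675 0.036 -0.007 0 0; 0.1675 0.036 -0.007 0 0"

```text
clock: 13.1
eef_pos: [647.5, 69.1, 262.0]
tool_rot: [3.141, 0.001, -0.198]
force: [0.2, 0.6, 0.3]
width: -0.1
```

```bash
python3 - <<'E'
from h import *
s=ctrl.read_state(); p=s["eef_pos"]; d=p[:2]-np.array([620.8,-70.8]); print(s["clock"],p,s["force"],d@[.981,-.194],d@[.194,.981])
im=imaging.get_image("scene"); a=im["color"][100:300,160:360,::-1]; cv2.imwrite("pics/s4.png",cv2.resize(a,None,fx=3,fy=3,interpolation=2))
a=14.5
for t in np.linspace(1.56,0,40):
    r=177-(1.56-t)/1.56*17
    print(round(t,2), "y %.0f z %.0f"%(100-(r*np.cos(t)-9*np.sin(t))+a, 85+r*np.sin(t)+9*np.cos(t)))
E
```

```text
13.1 [647.49659354  69.11704463 262.03297223] [0.19077034 0.55056522 0.30361247] -0.9545483965382956 142.43775992797126
1.56 y 122 z 262
1.52 y 115 z 262
1.48 y 107 z 261
1.44 y 101 z 260
1.4 y 94 z 259
1.36 y 87 z 258
1.32 y 80 z 256
1.28 y 73 z 254
1.24 y 67 z 252
1.2 y 60 z 250
1.16 y 54 z 247
1.12 y 48 z 244
1.08 y 41 z 241
1.04 y 36 z 237
1.0 y 30 z 234
0.96 y 24 z 230
0.92 y 19 z 226
0.88 y 13 z 221
0.84 y 8 z 217
0.8 y 3 z 212
0.76 y -1 z 207
0.72 y -6 z 202
0.68 y -10 z 197
0.64 y -14 z 192
0.6 y -18 z 186
0.56 y -21 z 181
0.52 y -25 z 175
0.48 y -28 z 169
0.44 y -31 z 163
0.4 y -33 z 157
0.36 y -36 z 151
0.32 y -38 z 145
0.28 y -40 z 139
0.24 y -41 z 132
0.2 y -43 z 126
0.16 y -44 z 120
0.12 y -45 z 113
0.08 y -45 z 107
0.04 y -45 z 100
0.0 y -46 z 94
```

View pics/s4.png

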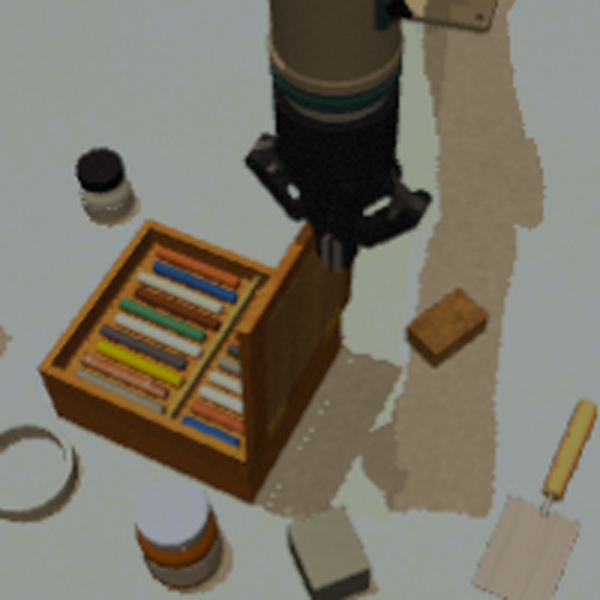

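```bash
python3 - <<'E'
from h import *
s=ctrl.read_state(); print(np.round(s["qpos"],2))
E
```

```text
[-0.12  0.6  -0.05  1.47  0.03  1.07 -1.94]
```

Request:
drive_tool:
  deltas: "0 -0.01 0 -10 0; 0 -0.01 0 -20 0; 0 -0.01 0 -30 0; 0 -0.01 0 -40 0; 0 -0.01 0 -50 0; 0 -0.01 0 -60 0; 0 -0.01 0 -70 0; 0 -0.01 0 -80 0; 0 -0.01 0 -90 0; 0 -0.01 0 -90 0"

```text
clock: 14.4
eef_pos: [649.6, 81.4, 262.6]
tool_rot: [-3.141, -0.0, 1.375]
force: [-0.1, -0.2, -1.2]
width: -0.1
```

```bash
python3 - <<'E'
from h import *
s=ctrl.read_state(); p=s["eef_pos"]; d=p[:2]-np.array([620.8,-70.8]); print(s["clock"],p,s["tool_rot"],s["force"],d@[.981,-.194],d@[.194,.981],np.round(s["qpos"],2))
E
```

```text
14.4 [649.60046512  81.39226625 262.61348561] [-3.14118325e+00 -3.28540331e-04  1.37519597e+00] [-0.13228008 -0.23347924 -1.19680455] -1.2720433733473209 154.8879034268714 [ 0.1   0.64 -0.46  1.45  0.3   1.12 -0.61]
```

Request:
drive_tool:
  deltas: "-0.01 0 0 0 0; -0.017 0 0 0 0; -0.022 0 0 0 0; -0.026 0 0 0 0; -0.03 0 0 0 0; -0.034 0 0 0 0; -0.038 0 0 0 0; -0.042 0 0 0 0"

```text
clock: 15.4
eef_pos: [642.4, 39.2, 262.4]
tool_rot: [3.141, -0.0, 1.375]
force: [1.6, 3.1, 2.2]
width: -0.1
```

```bash
python3 - <<'E'
from h import *
s=ctrl.read_state(); p=s["eef_pos"]; d=p[:2]-np.array([620.8,-70.8]); print(s["clock"],p,s["tool_rot"],s["force"],d@[.981,-.194],d@[.194,.981])
im=imaging.get_image("scene"); a=im["color"][100:300,160:360,::-1]; cv2.imwrite("pics/s5.png",cv2.resize(a,None,fx=3,fy=3,interpolation=2))
E
```

```text
15.4 [642.44153314  39.17212969 262.41938835] [ 3.14130074e+00 -1.99914344e-04  1.37538574e+00] [1.606202   3.14180405 2.20078419] -0.1042491509361816 112.08111665885794
```

View pics/s5.png

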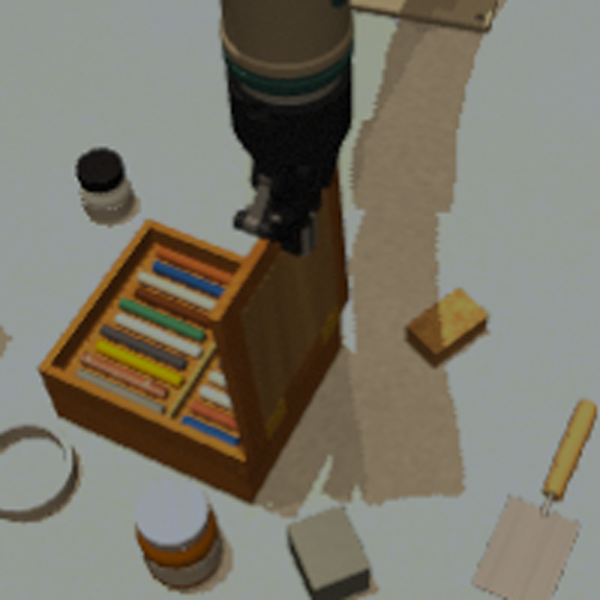

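Request:
drive_tool:
  deltas: "-0.008 0 0.001 0 0; -0.015 0 0.002 0 0; -0.022 0 0.003 0 0; -0.029 0 0.004 0 0; -0.035 0 0.006 0 0; -0.042 0 0.008 0 0; -0.049 0 0.01 0 0; -0.055 0 0.012 0 0; -0.062 0 0.015 0 0; -0.068 0 0.018 0 0; -0.074 0 0.021 0 0; -0.08 0 0.025 0 0"

```text
clock: 16.95
eef_pos: [626.7, -39.7, 237.1]
tool_rot: [3.142, 0.0, 1.375]
force: [0.6, 0.6, 1.8]
width: 0.2
```

```bash
python3 - <<'E'
from h import *
s=ctrl.read_state(); p=s["eef_pos"]; d=p[:2]-np.array([620.8,-70.8]); print(s["clock"],p,s["tool_rot"],s["force"],d@[.981,-.194],d@[.194,.981])
im=imaging.get_image("scene"); a=im["color"][100:300,160:360,::-1]; cv2.imwrite("pics/s6.png",cv2.resize(a,None,fx=3,fy=3,interpolation=2))
E
```

```text
16.95 [626.74540165 -39.66991798 237.10220234] [3.14153986e+00 1.87093132e-04 1.37529607e+00] [0.62293187 0.58752379 1.80507363] -0.20679689696558662 31.69201838151514
```

View pics/s6.png

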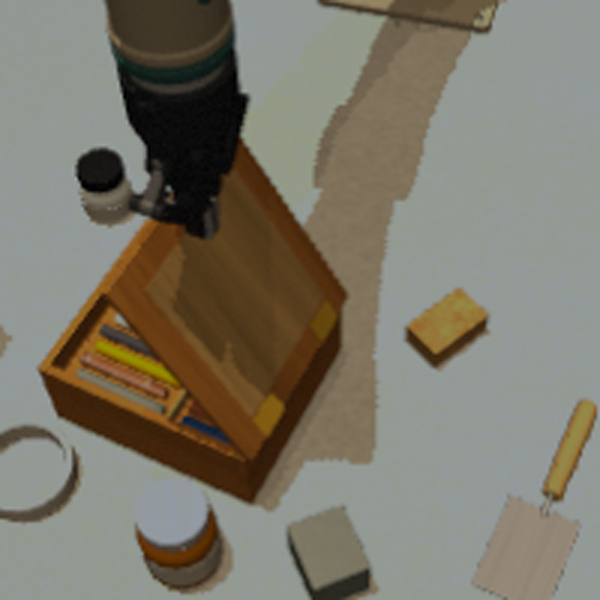

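Request:
drive_tool:
  deltas: "-0.006 0 0.003 0 0; -0.012 0 0.007 0 0; -0.017 0 0.011 0 0; -0.023 0 0.016 0 0; -0.028 0 0.02 0 0; -0.033 0 0.025 0 0; -0.037 0 0.03 0 0; -0.042 0 0.035 0 0; -0.046 0 0.04 0 0; -0.05 0 0.045 0 0; -0.054 0 0.051 0 0; -0.057 0 0.056 0 0"

```text
clock: 18.5
eef_pos: [615.6, -95.5, 180.8]
tool_rot: [-3.141, 0.0, 1.375]
force: [-0.9, -0.4, 3.2]
width: -0.1
```

```bash
python3 - <<'E'
from h import *
s=ctrl.read_state(); p=s["eef_pos"]; d=p[:2]-np.array([620.8,-70.8]); print(s["clock"],p,s["tool_rot"],s["force"],d@[.981,-.194],d@[.194,.981])
im=imaging.get_image("scene"); a=im["color"][100:300,110:360,::-1]; cv2.imwrite("pics/s7.png",cv2.resize(a,None,fx=3,fy=3,interpolation=2))
E
```

```text
18.5 [615.63534518 -95.47277192 180.8467148 ] [-3.14142750e+00  1.99250763e-04  1.37516398e+00] [-0.86808313 -0.44276057  3.18994362] -0.28000863091495953 -25.205932289155065
```

View pics/s7.png

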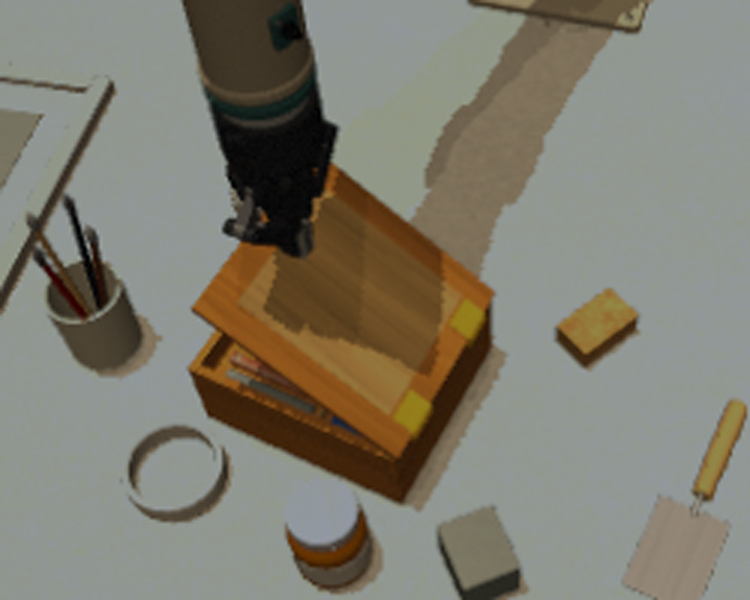

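Request:
drive_tool:
  deltas: "-0.003 0 0.006 0 0; -0.006 0 0.012 0 0; -0.009 0 0.018 0 0; -0.011 0 0.024 0 0; -0.014 0 0.03 0 0; -0.016 0 0.036 0 0; -0.018 0 0.042 0 0; -0.019 0 0.048 0 0; -0.021 0 0.054 0 0; -0.022 0 0.06 0 0; -0.023 0 0.065 0 0; -0.023 0 0.069 0 0"

```text
clock: 20.05
eef_pos: [611.2, -117.8, 111.9]
tool_rot: [-3.141, 0.0, 1.375]
force: [-0.6, -0.4, 0.6]
width: -0.1
```

Request:
drive_tool:
  deltas: "0 0 0.002 0 0; 0 0 0.004 0 0; 0 0 0.006 0 0; 0 0 0.008 0 0; 0 0 0.01 0 0; 0 0 0.012 0 0; 0 0 0.014 0 0; 0 0 0.016 0 0; 0 0 0.017 0 0; 0 0 0.018 0 0; 0 0 0.019 0 0"

```text
clock: 21.42
eef_pos: [611.4, -117.6, 94.1]
tool_rot: [3.141, 0.0, 1.375]
force: [-2.5, -0.7, 10.8]
width: -0.1
```

Request:
drive_tool:
  deltas: "0 0 0.001 0 0; 0 0 0.0015 0 0; 0 0 0.0015 0 0"

```text
clock: 21.8
eef_pos: [611.4, -117.7, 94.0]
tool_rot: [3.141, 0.001, 1.375]
force: [-4.8, -0.7, 15.2]
width: 0.1
```

Firm stop reached. Retreat upward, then sideways back so both views are clear.

Request:
drive_tool:
  deltas: "0 0 -0.01 0 0; 0 0 -0.04 0 0; 0 0 -0.09 0 0; 0 0 -0.14 0 0; 0 0 -0.18 0 0; 0.05 0 -0.2 0 0; 0.1 0 -0.2 0 0; 0.15 0 -0.2 0 0; 0.2 0 -0.2 0 0; 0.25 0 -0.2 0 0; 0.28 0 -0.2 0 0; 0.28 0 -0.2 0 0"

```text
clock: 23.3
eef_pos: [664.8, 161.6, 291.5]
tool_rot: [-3.14, -0.003, 1.381]
force: [-0.3, 0.2, -0.5]
width: -0.3
```

```bash
python3 - <<'E'
from h import *
s=ctrl.read_state(); print(s["clock"],s["eef_pos"],s["force"])
for n in("top","scene"):
    im=imaging.get_image(n); c=im["color"][100:340,110:480,::-1]; cv2.imwrite(f"pics/{n}9.png",cv2.resize(c,None,fx=2.1,fy=2.1,interpolation=2))
    P=cloud(im).reshape(-1,3); d=P[:,:2]-[620.8,-70.8]; x=d@[.981,-.194]; y=d@[.194,.981]
    for yl in range(-90,100,30):
        m=(abs(x)<80)&(y>yl)&(y<yl+20); print(n,yl,m.sum(),np.round(np.nanpercentile(P[m,2],[5,50,95]),1) if m.any() else "")
    for nm,y0 in(("L",46),("R",-46)):
        m=(abs(y-y0)<35)&(P[:,2]>46)&(P[:,2]<64)&(x<-80)&(x>-220); print(nm,m.sum(),np.round(np.percentile(x[m],[3,50]),1) if m.any() else "")
E
```

```text
23.3 [664.79091404 161.59209274 291.4553715 ] [-0.34578339  0.17000442 -0.53810063]
top -90 362 [90.7 93.4 96.2]
top -60 268 [90.9 93.6 96.3]
top -30 190 [90.7 93.7 96.3]
top 0 74 [91.1 93.3 96.1]
top 30 17 [90.6 92.9 94.7]
top 60 0 
top 90 0 
L 0 
R 0 
scene -90 378 [92.5 95.  97.1]
scene -60 390 [93.  95.2 97.6]
scene -30 399 [92.6 95.2 97.5]
scene 0 412 [92.9 95.2 97.8]
scene 30 422 [92.9 95.1 97.8]
scene 60 422 [92.7 95.2 97.3]
scene 90 978 [-0.3 58.8 96.3]
L 0 
R 0
```

View pics/top9.png

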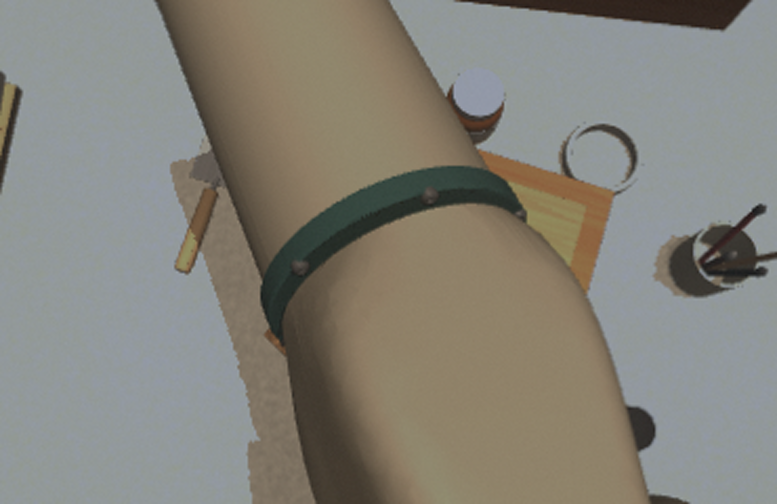

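View pics/scene9.png

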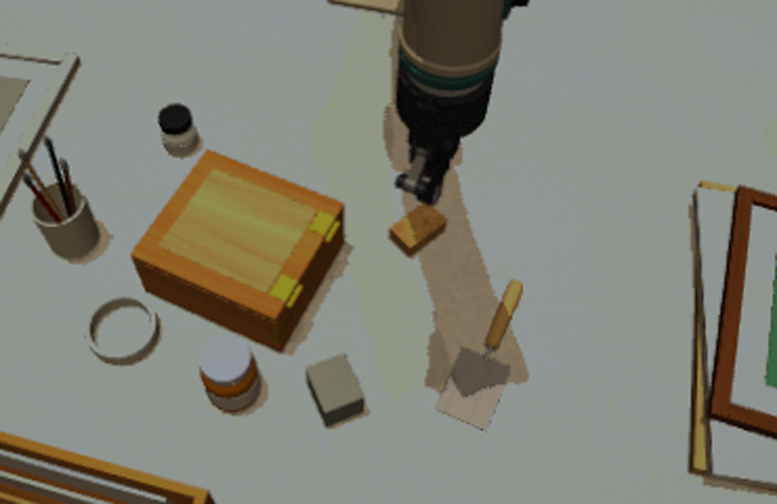

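Request:
drive_tool:
  deltas: "0.05 0.03 0 0 0; 0.1 0.06 0 0 0; 0.15 0.09 0 0 0; 0.2 0.12 0 0 0; 0.24 0.15 0 0 0; 0.24 0.15 0 0 0"

```text
clock: 24.15
eef_pos: [830.4, 332.4, 272.7]
tool_rot: [3.116, 0.025, 1.368]
force: [0.5, -1.0, -0.1]
width: -0.0
```

```bash
python3 - <<'E'
from h import *
s=ctrl.read_state(); print(s["clock"],s["eef_pos"],s["force"])
im=imaging.get_image("top"); c=im["color"][120:320,230:450,::-1]; cv2.imwrite("pics/top10.png",cv2.resize(c,None,fx=3,fy=3,interpolation=2))
P=cloud(im).reshape(-1,3); d=P[:,:2]-[620.8,-70.8]; x=d@[.981,-.194]; y=d@[.194,.981]
for nm,y0 in(("L",46),("R",-46)):
    m=(abs(y-y0)<35)&(P[:,2]>46)&(P[:,2]<64)&(x<-80)&(x>-220); print(nm,m.sum(),np.round(np.percentile(x[m],[3,50]),1) if m.any() else "")
E
```

```text
24.15 [830.43067438 332.38553447 272.68084249] [ 0.45361355 -0.97942693 -0.10352604]
L 203 [-101.5  -95.2]
R 206 [-101.7  -95.3]
```

View pics/top10.png

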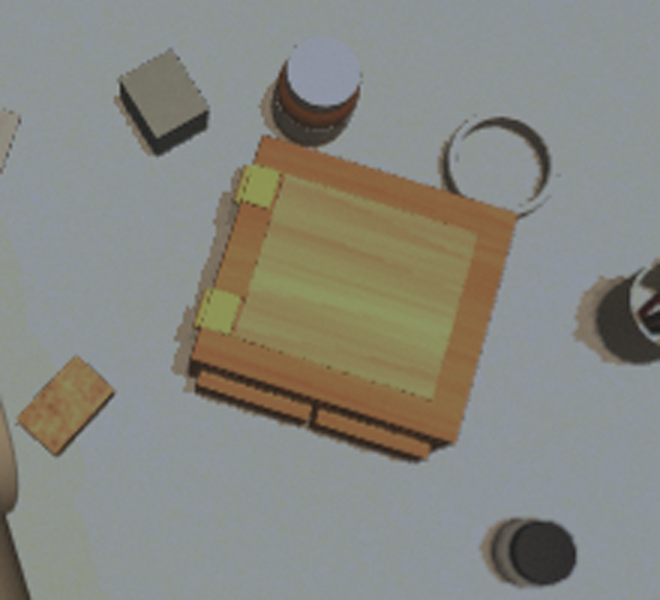

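Both drawer fronts are at x ≈ −101.6 mm, against −102 mm for home. The lid is flat, and the other things look unmoved. I'll hand it in.

```bash
python3 -c "
from h import *
print(ctrl.finish_job(), ctrl.read_state()['clock'])"
```

```text
the job is handed in; nothing more can be done
the job is handed in; nothing more can be done
```

The chest is closed and the job was handed in at about 24 s of the 64 s allowed. With the fingers shut, I pushed the left drawer home, then the right. I then pushed the lid's outer face down with the fingertips, slowing over the last stretch until it rested on its stop.

**Drawers:** both fronts measured about −101.6 mm in the chest's frame, against −102 mm for fully home. I pushed each one against its stop at about 8 N along the push.

**Lid:** its top face measured about 93.5 mm in one camera and 95 mm in the other, against 94 mm nominal. That 1.5 mm gap is within the calibration error, and the lid is level across its width. The final press was about 15 N.

**Other things:** in the last pictures they all looked to be where they started, though I only compared them by eye. The arm was clear of everything at hand-in.

The last retreat move ended at the edge of the arm's reach, so the tool tilted slightly there, away from everything. No check failed.

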